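# Cap the roll-on bottle on the slide and keep the cap pressed

### The arm

A 7-joint arm with a two-finger parallel gripper is mounted at the origin on the work surface. World frame = base frame: x ahead of the robot, y to its left, z up, the work surface at z = 0. Lengths are in m, angles in rad, forces in N, time in s.
With the tool pointing down it reaches from about 0.4 to 0.85 m from the base axis. Payload 4.5 kg.
Tool frame: the origin (TCP) lies on the centre line of the jaws, within the pads' length; the fingertips stand 22 mm ahead of it and the grasp point (between the pads) lies 3 mm ahead of it; z points along the fingers, y is the line along which they close (so a half turn about z gives the same grasp; the last joint's range is limited). The gripper opens to 85 mm and grips with 20 to 120 N. Pads are 22 mm wide; open, the fingers measure 114 mm over their backs; the gripper's body (76 mm by 85 mm) begins 54 mm behind the grasp point. The pads swing forward as they close: fully open they stand 13 mm farther back than shut.
Start: joints at [-1.298, 0.689, -0.195, 1.565, 0.157, 0.902, -0.215], TCP at [0.148, 0.607, 0.253] pointing down, gripper open.
Joint ranges: [-3.01, 3.01], [-0.46, 2.08], [-1.47, 1.51], [0.13, 2.56], [-1, 4.14], [0.04, 2.09], [-2.66, 2.66]. Speed limits (rad/s): [2.57, 2.57, 3.14, 3.14, 3.14, 3.14, 3.14].

### API

Orientations are given as a rotation vector (axis times angle).
In Python, from plant import manip, imaging gives the robot as it stands.
- The arm moves only by the tool servo_tool, never from a script. Its argument "rows" is a list of rows, each a list of 6 numbers: the shift along the tool's x, y, z in m, then the turn, a rotation vector about the tool's x, y, z in rad. In form: [[dx, dy, dz, ax, ay, az], ...]. A call has 1 to 8 rows; each row shifts and turns the commanded pose from where the row before left it, along the tool's axes as they then stand; what a row does not reach is not made up. A row lasts 1/10 s, in which the tool goes at most 50 mm and 8.59 degrees, less where a joint would pass 70% of its speed; a pose out of reach is approached as far as the arm can. A call is refused whole if a number of a shift passes 0.05 or a number of a turn 0.15, either way. A call with a gripper value outside its range is refused whole. "hand" is the closure, from -1 (fully open) to 1 (shut), set as the call begins (left out, the last holds). The fingers move at their own pace and stop on an object; "force" is the grip in N (left out, the last holds). Time passes only in rows, so rows that do not move let the fingers close. It gives the time, the measured TCP pose, the force, the opening and the grip force at its end, in the units of the state.
- manip.observe(): the state, without advancing time (a new reading comes with each control period).
- imaging.read_camera(name): name is "scene" or "top" or "wrist"; returns a dict with "img" (420x560x3 uint8, blue, green, red), "K" (3x3 intrinsics, pixels), "eye" and "rotation" of the camera in the world. Camera axes: x right, y down, z forward; pixel columns grow to the right and rows downward; lengths in m; the calibration is good to about 2 mm. A picture is of the moment at which its call begins. There is no depth.
- manip.finish_job(): hands the job in; it is judged then, once.
The state is a dict: "time_s": time; "joints": joint angles; "joint_velocities": joint speeds; "joint_torque": joint torques, N m; "eef_pos": TCP position; "eef_rot": TCP orientation; "contact_force": force on the tool from outside, world axes, zero at the start; "moment": the same for the moment, N m; "finger_gap": finger opening in m; "gripper_force": force on a finger pad.
Only numpy, scipy, OpenCV 4.12 (cv2) and the standard library are available. Lean on these libraries where they do the work, as an engineer would, in place of code of your own. Each camera call takes 0.05 s, during which the arm holds its last target. There are 200 camera calls.

### The job

Slide the carrier with the open roll-on bottle out from under the lamp until it clicks into the capping station at the green mark. Then put the orange snap cap on the bottle's neck and press it down past the click until it sits fully home on the shoulder. Finish holding: the program ends with the fingers still on the cap, pressing it firmly down, and the other things on the counter left where they were.

Things in the scene. Friction and masses are not known exactly. Their poses are not given: they have to be found in the camera images.
- rail: aluminium slide rail fixed to the counter, 290 mm long (along its y), 70 wide, 14 high; origin at the centre of its underside, x points away from the knob. A white lamp head (105 mm long, 155 to 179 mm above the counter) overhangs its -y end: y -138 to -32 mm, x -12 to +68 mm, on a post at x = 60 mm. A green mark at y = +60 mm shows the open capping station
- carrier (a joint): travel of the grey carrier along the rail's +y (m); the bottle axis is at rail x = 0, y = travel - 0.100. Starts under the lamp, at 0 to 0.05; the open capping station is at 0.160, a sprung detent of two brass bumps (about 2.5 N in or out, 0.5 N of friction elsewhere; once released within 5 mm it draws itself to the middle); end stops at -0.005 and 0.200
- knob (a point): centre of the top of the black square post (16 x 16 mm, 58 mm tall, top 78 mm above the counter) on the carrier's arm, 110 mm from the bottle axis towards the rail's -x; the carrier is pushed or pulled by it. Axes as the rail's
- bottle: amber glass roll-on bottle, 40 mm wide, fixed upright in the carrier on a cushion; origin at the centre of its foot, 30 mm above the counter unpressed. Flat shoulder 58 mm above the foot; on it a white neck 23 mm wide, 14 mm high with a steel ball (radius 11, its top 25 mm above the shoulder). Four sprung beads 8 mm above the shoulder reach 15 mm from the axis
- shoulder (a point): centre of the bottle's flat shoulder (88 mm above the counter when not pressed), on which the rim of the cap stands when home; z up along the neck
- seat (a joint): how far the bottle is pressed down into its cushion (m): 0 unpressed, about 2 N per mm after a preload of about 1 N, bottoms at 0.007
- cap: orange snap cap, 35 mm wide, 33 high, 30 g, loose on the counter mouth down; origin at the centre of its rim, z up. A lip 4 mm high leaves a 26 mm wide mouth; bore above 31 wide, 29 deep from the rim. Set on the neck it rests on the beads, rim 11 mm above the shoulder; pressing takes about 10 N till the lip passes the beads, then the force drops (click) and the rim reaches the shoulder
- toothbrush_cup: bystander, leave alone: white ceramic toothbrush cup, 72 mm wide, 100 mm high; origin at the centre of its underside
- tweezer_case: bystander, leave alone: flat steel tweezer case 24 x 100 x 14 mm lying on the counter, long side along its y; origin at the centre of its underside
- pill_organiser: bystander, leave alone: blue pill organiser 150 x 36 x 24 mm, long side along its x; origin at the centre of its underside
- face_roller: bystander, leave alone: green jade face roller about 50 x 165 mm and 32 mm high, lying along its y; origin at the centre of its underside
- cream_jar: bystander, leave alone: low round jar with a white lid, 50 mm wide, 45 mm high; origin at the centre of its underside
- tumbler: bystander, leave alone: green glass tumbler, 62 mm wide, 90 mm high; origin at the centre of its underside
There are look-alikes about, which are no part of the job. Of the things like the cap, leave any that is red; of the rest the smaller one is meant.

How it is judged:
By the outcome, as a careful person would: the job done as asked, in the order asked, and still so for the second after the job is handed in, while the arm keeps its last pose, push and grip.
It also fails if it takes over 58 s, if anything falls off the work surface, if the arm or the gripper's body presses on something with over 40 N, if the wrist force passes 120 N, or if a joint passes its speed limit or range.

## Working session

There is one attempt and no reset: what is moved stays moved. The work goes in short steps, Python scripts to look and compute and a tool call to move; the robot and the scene stay as the last step left them, time stands still between calls to the robot, and variables do not carry over. Pictures are saved under pics/ and viewed, at most 10 in all, crops included, and the job is handed in when it is done.

Besides the shell and the picture viewer there is one more tool, called as name(argument=value, ...), one argument or row to a line, values as JSON. servo_tool: Moves the arm, as the interface text tells. Its arguments: {"type":"object","properties":{"rows":{"type":"array"},"hand":{"type":"number"},"force":{"type":"number"}},"required":["rows"]}

```bash
mkdir -p pics
cat > h.py <<'E'
import numpy as np, cv2
from plant import manip, imaging
def cam(n):
    return imaging.read_camera(n)
def ray(c,u,v):
    d=np.linalg.inv(c["K"])@np.array([u,v,1.0]); return np.array(c["rotation"])@d
def onplane(c,u,v,z):
    d=ray(c,u,v); e=np.array(c["eye"]); return e+d*(z-e[2])/d[2]
def proj(c,p):
    q=np.array(c["rotation"]).T@(np.array(p)-np.array(c["eye"])); q=np.array(c["K"])@q; return q[:2]/q[2]
E
python3 - <<'E'
from h import *
for n in("top","scene"):
    c=cam(n); cv2.imwrite(f"pics/{n}0.png",c["img"]); np.save(f"pics/{n}0.npy",c,allow_pickle=True); print(n,c["eye"],c["rotation"],c["K"])
print(manip.observe())
E
```

```text
top [0.38353419 0.0548042  1.69412816] [-2.15300772  2.17911588 -0.13105952] [[536.73433119   0.         278.84455073]
 [  0.         536.73433119 216.44795701]
 [  0.           0.           1.        ]]
scene [ 1.09021524 -0.104659    0.98482226] [-2.14823694 -1.59873948  0.45359876] [[417.76378165   0.         281.07311467]
 [  0.         417.76378165 204.33053408]
 [  0.           0.           1.        ]]
{'time_s': 0.1, 'joints': array([-1.29817455,  0.68991877, -0.19452921,  1.56622446,  0.15727726,
        0.90252034, -0.21511278]), 'joint_velocities': array([ 0.00216564, -0.00196716, -0.0011179 , -0.00456625, -0.00026324,
        0.00133513, -0.0001793 ]), 'joint_torque': array([-3.48727313e-03, -5.40600944e+01, -1.27136115e+00, -1.58985811e+01,
        9.44085710e-03,  4.34449277e-03, -1.22078330e-05]), 'eef_pos': array([0.14775107, 0.60672176, 0.25255696]), 'eef_rot': array([-3.74152241e-01, -3.11913026e+00,  2.63719600e-03]), 'contact_force': array([-0.41730622,  0.61657919, -0.45727706]), 'moment': array([-0.01920344, -0.02722906, -0.01879235]), 'gripper_force': 0.0, 'finger_gap': 0.08527358390541605}
```

Run:
```python
s=open('h.py').read()
s=s.replace('return imaging.read_camera(n)','c=imaging.read_camera(n); c["rotation"]=cv2.Rodrigues(np.array(c["rotation"],float))[0]; return c')
open('h.py','w').write(s)
```

```text
(no output)
```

View pics/top0.png

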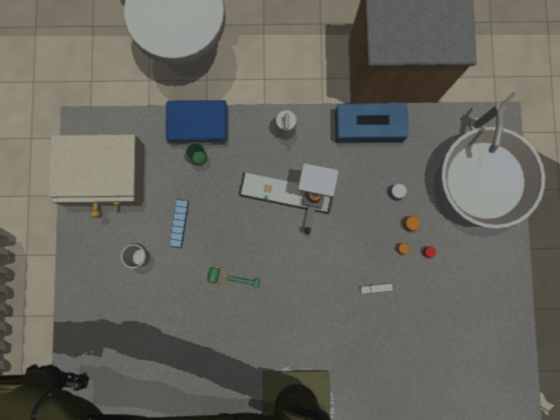

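View pics/scene0.png

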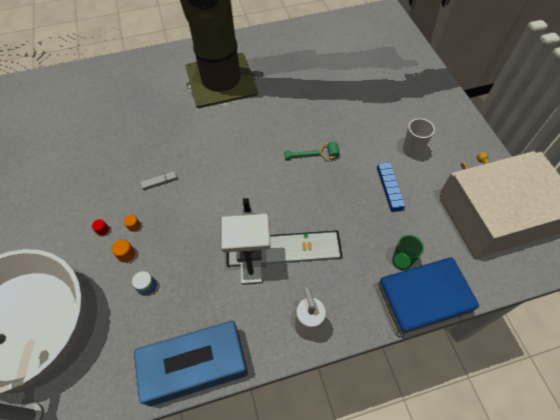

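Run:
```python
from h import *
t=cam("top"); s=cam("scene")
def crop(c,x0,y0,x1,y1,w,h): return cv2.resize(c["img"][y0:y1,x0:x1],(w,h),interpolation=cv2.INTER_CUBIC)
a=crop(t,370,200,450,270,400,300); b=crop(s,70,190,170,265,400,300)
d=crop(t,235,160,345,242,400,300); e=crop(s,210,190,350,295,400,300)
cv2.imwrite("pics/crops.png",np.vstack([np.hstack([a,b]),np.hstack([d,e])]))
for n,c in(("top",t),("scene",s)):
    hsv=cv2.cvtColor(c["img"],cv2.COLOR_BGR2HSV)
    m=cv2.inRange(hsv,(0,150,90),(18,255,255))
    for k in cv2.findContours(m,0,2)[0]:
        if cv2.contourArea(k)>25:
            (u,v),r=cv2.minEnclosingCircle(k); x,y,w,h=cv2.boundingRect(k); col=c["img"][int(v),int(u)]
            print(n,round(u,1),round(v,1),"r",round(r,1),"area",cv2.contourArea(k),col,onplane(c,x+w/2-.5,y+h/2-.5,0.0165 if n=="scene" else 0.033).round(4))
c=t
for u,v,z in((404,249,.033),(307.5,231,.078),(268,188,.014),(266,197,.014),(315,196,.11)): print((u,v),onplane(c,u,v,z).round(4))
```

```text
top 429.8 251.5 r 5.2 area 71.0 [ 41  46 148] [ 0.4586 -0.425   0.033 ]
top 403.2 248.2 r 5.3 area 72.0 [ 45 103 151] [ 0.4689 -0.3431  0.033 ]
top 412.2 222.9 r 7.1 area 135.5 [ 43 100 151] [ 0.5464 -0.3742  0.033 ]
scene 121.0 248.0 r 9.5 area 223.0 [  0 105 193] [ 0.5368 -0.3763  0.0165]
scene 98.3 225.1 r 6.5 area 100.5 [  0   4 183] [ 0.4501 -0.4281  0.0165]
scene 129.9 220.1 r 6.6 area 106.0 [  0 102 193] [ 0.4625 -0.3457  0.0165]
(404, 249) [ 0.4673 -0.3446  0.033 ]
(307.5, 231) [ 0.5229 -0.0438  0.078 ]
(268, 188) [0.6667 0.075  0.014 ]
(266, 197) [0.6379 0.0816 0.014 ]
(315, 196) [ 0.6247 -0.0662  0.11  ]
```

View pics/crops.png

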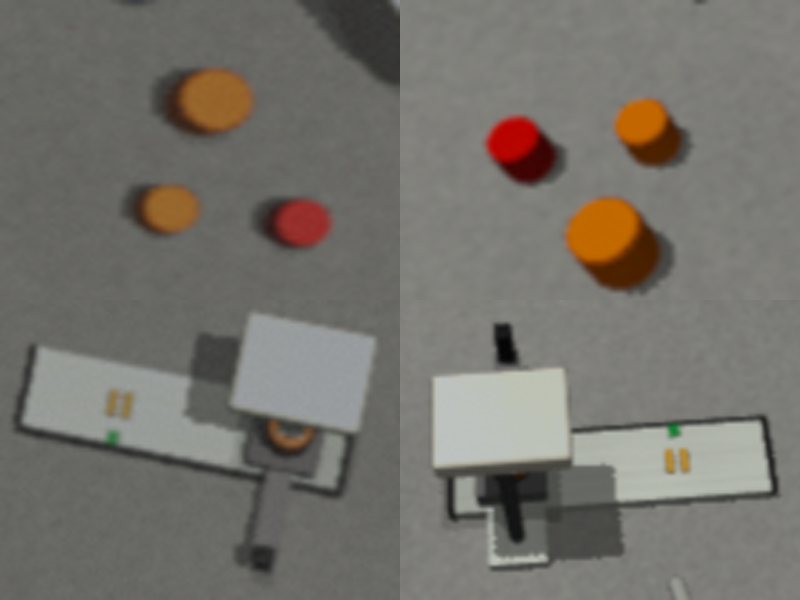

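```bash
cat >> h.py <<'E'
def R(s=None):
    s=s or manip.observe(); return cv2.Rodrigues(np.array(s["eef_rot"],float))[0]
def delta(p,yaw=None):
    """shift in tool axes to world TCP target p; yaw = turn about tool z bringing tool y to world heading (deg of y axis)"""
    s=manip.observe(); r=R(s); d=r.T@(np.array(p)-s["eef_pos"]); out=[d.round(4)]
    if yaw is not None:
        w=r.T@np.array([-np.sin(yaw),np.cos(yaw),0]); out.append(round(float(np.arctan2(-w[0],w[1])),3))
    return out
E
python3 - <<'E'
from h import *
c=cam("top")
A,B,C=[onplane(c,u,v,.014) for u,v in((244.1,172.6),(239.7,195.5),(329.3,213.3))]
y=(B-C)/np.linalg.norm(B-C); x=np.array([y[1],-y[0],0]); D=(A+C)/2
print("len",np.linalg.norm(B-C),np.linalg.norm(A-B),"ctr",D,"yaw",np.arctan2(-y[0],y[1]))
k=onplane(c,307.3,230.5,.078); print("knob",k,"rail xy",(k-D)@x,(k-D)@y,"travel",(k-D)@y+.1)
g=onplane(c,235+112/3.636,160+138/3.66,.014); print("green y",(g-D)@x,(g-D)@y)
yaw=np.arctan2(-y[0],y[1])
print(delta([k[0],k[1],.20],yaw), R().round(3))
E
```

```text
len 0.28859367364612537 0.07482259117533935 ctr [0.65037526 0.01643593 0.014     ] yaw -0.20945325107046142
knob [ 0.52444772 -0.04325266  0.078     ] rail xy -0.11076459749712095 -0.08456758757736076 travel 0.01543241242263925
green y -0.028073927108235284 0.06129889206133116
[array([-0.5198, -0.5427,  0.0534]), -0.029] [[-0.972  0.236 -0.   ]
 [ 0.236  0.972 -0.001]
 [-0.    -0.001 -1.   ]]
```

servo_tool(
  rows=[
    [-0.0325,-0.034,0,0,0,-0.029],
    [-0.0325,-0.034,0,0,0,0],
    [-0.0325,-0.034,0,0,0,0],
    [-0.0325,-0.034,0,0,0,0],
    [-0.0325,-0.034,0,0,0,0],
    [-0.0325,-0.034,0,0,0,0],
    [-0.0325,-0.034,0,0,0,0],
    [-0.0325,-0.034,0,0,0,0],
  ],
  hand=-1,
)

```text
time_s: 1.05
eef_pos: [0.3451, 0.2848, 0.2534]
eef_rot: [0.328, 3.124, 0.001]
contact_force: [1.7, -0.4, -0.8]
finger_gap: 0.085
gripper_force: 0.0
```

servo_tool(
  rows=[
    [-0.0325,-0.034,0,0,0,0],
    [-0.0325,-0.034,0.005,0,0,0],
    [-0.0325,-0.034,0.005,0,0,0],
    [-0.0325,-0.034,0.01,0,0,0],
    [-0.0325,-0.034,0.01,0,0,0],
    [-0.0325,-0.034,0.01,0,0,0],
    [-0.0325,-0.034,0.01,0,0,0],
    [0,0,0,0,0,0],
  ],
)

```text
time_s: 1.85
eef_pos: [0.5196, -0.002, 0.2019]
eef_rot: [0.348, 3.121, -0.007]
contact_force: [-0.6, 0.2, -0.1]
finger_gap: 0.0851
gripper_force: 0.0
```

Run:
```python
from h import *
c=cam("wrist"); cv2.imwrite("pics/w1.png",c["img"]); s=manip.observe()
print(c["eye"],s["eef_pos"],s["eef_rot"],s["time_s"],s["contact_force"]); print(delta([.5244,-.0433,.1],-.2095)); print(proj(c,[.5244,-.0433,.078]))
```

```text
[0.43911481 0.01654482 0.32193653] [0.51813101 0.00213085 0.20234844] [-3.40958020e-01 -3.12267349e+00  2.73009448e-03] 1.9 [-1.03118368  0.24248792 -0.18072815]
[array([-0.0159, -0.0428,  0.1024]), -0.008]
[226.69317777 228.95668215]
```

View pics/w1.png

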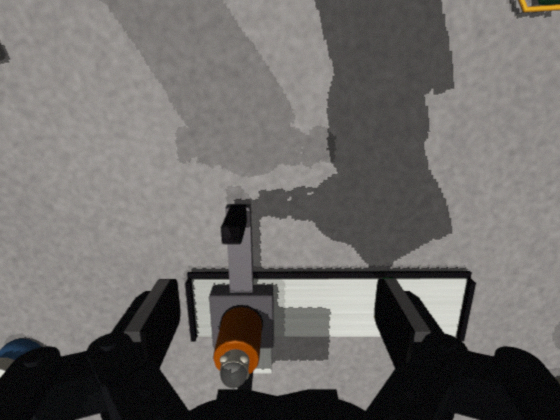

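servo_tool(
  rows=[
    [-0.008,-0.02,0.02,0,0,-0.008],
    [-0.008,-0.02,0.02,0,0,0],
    [0,0,0.02,0,0,0],
    [0,0,0.02,0,0,0],
    [0,0,0.02,0,0,0],
    [0,0,0.02,0,0,0],
    [0,0,0.015,0,0,0],
    [0,0,0,0,0,0],
  ],
)

```text
time_s: 2.7
eef_pos: [0.5234, -0.0344, 0.067]
eef_rot: [-0.312, -3.123, -0.001]
contact_force: [-1.2, 0.1, 0.9]
finger_gap: 0.0855
gripper_force: 0.0
```

Run:
```python
from h import *
c=cam("wrist"); cv2.imwrite("pics/w2.png",c["img"]); s=manip.observe()
print(s["eef_pos"],s["eef_rot"],s["time_s"],s["contact_force"]); print(delta([.5244,-.0433,.063],-.2095)); print(proj(c,[.5244,-.0433,.078]))
```

```text
[ 0.52407165 -0.03463008  0.06797555] [-3.13021277e-01 -3.12418165e+00 -9.46185779e-04] 2.75 [-0.69091973  0.06874612  0.24867337]
[array([-0.0021, -0.0084,  0.005 ]), 0.01]
[255.21809005 331.88003005]
```

View pics/w2.png

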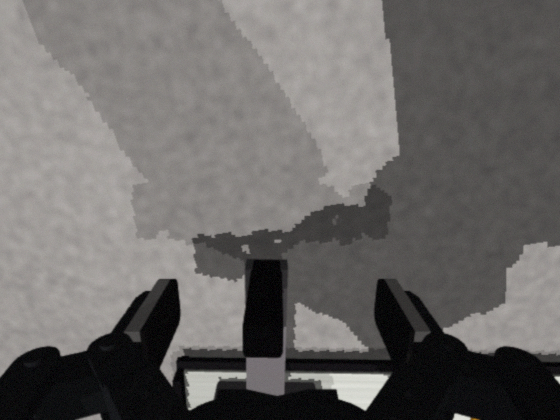

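servo_tool(
  rows=[
    [-0.002,-0.005,0.003,0,0,0.01],
    [0,0,0,0,0,0],
    [0,0,0,0,0,0],
    [0,0,0,0,0,0],
    [0,0,0,0,0,0],
    [0,0,0,0,0,0],
    [0,0,0,0,0,0],
  ],
  hand=1,
  force=40,
)

```text
time_s: 3.45
eef_pos: [0.5259, -0.0414, 0.0657]
eef_rot: [0.332, 3.123, 0.0]
contact_force: [-1.2, 1.2, 5.7]
finger_gap: 0.0156
gripper_force: 41.8
```

Run:
```python
from h import *
s=manip.observe(); p=s["eef_pos"]; D=np.array([.6504,.0164]); yaw=-.2095
x=np.array([np.cos(yaw),np.sin(yaw)]); y=np.array([-np.sin(yaw),np.cos(yaw)])
print(p,s["finger_gap"],s["gripper_force"],s["contact_force"],R(s).round(3)[:,:2].T, "rail",(p[:2]-D)@x,(p[:2]-D)@y)
```

```text
[ 0.5258733  -0.04137052  0.06568534] 0.015638172465584375 41.81908965110779 [-1.18842028  1.21220422  5.66076699] [[-0.978  0.21  -0.001]
 [ 0.21   0.978  0.   ]] rail -0.10978934431271956 -0.08240529049039574
```

servo_tool(
  rows=[
    [0,0.015,0,0,0,0],
    [0,0.016,0,0,0,0],
    [0,0.016,0,0,0,0],
    [0,0.016,0,0,0,0],
    [0,0.016,0,0,0,0],
    [0,0.016,0,0,0,0],
    [0,0,0,0,0,0],
  ],
)

```text
time_s: 4.15
eef_pos: [0.547, 0.0548, 0.0657]
eef_rot: [0.327, 3.122, 0.005]
contact_force: [-0.6, 0.8, 6.4]
finger_gap: 0.0154
gripper_force: 42.0
```

Run:
```python
from h import *
s=manip.observe(); p=s["eef_pos"]; D=np.array([.6504,.0164]); yaw=-.2095
x=np.array([np.cos(yaw),np.sin(yaw)]); y=np.array([-np.sin(yaw),np.cos(yaw)])
print(p,s["contact_force"],"tool f",R(s).T@s["contact_force"],"moment",s["moment"],"rail",(p[:2]-D)@x,(p[:2]-D)@y)
```

```text
[0.54702461 0.05480889 0.06569487] [-0.60142131  0.83237048  6.37391397] tool f [ 0.74704137  0.71234083 -6.37305478] moment [-0.10170663 -0.02465815 -0.19755965] rail -0.10910301637079063 0.016070013512615538
```

servo_tool(
  rows=[
    [0,0.01,0,0,0,0],
    [0,0.01,0,0,0,0],
    [0,0.008,0,0,0,0],
  ],
)

```text
time_s: 4.45
eef_pos: [0.5521, 0.0779, 0.0657]
eef_rot: [0.334, 3.123, -0.001]
contact_force: [0.8, -1.2, 5.7]
finger_gap: 0.0157
gripper_force: 41.9
```

servo_tool(
  rows=[
    [0,0.006,0,0,0,0],
    [0,0,0,0,0,0],
  ],
)

```text
time_s: 4.65
eef_pos: [0.5536, 0.0848, 0.0657]
eef_rot: [0.332, 3.122, 0.001]
contact_force: [0.6, 0.1, 5.4]
finger_gap: 0.0155
gripper_force: 41.9
```

servo_tool(
  rows=[
    [0,0.005,0,0,0,0],
    [0,0,0,0,0,0],
  ],
)

```text
time_s: 4.85
eef_pos: [0.5545, 0.0891, 0.0657]
eef_rot: [0.333, 3.122, 0.0]
contact_force: [1.3, -0.1, 5.4]
finger_gap: 0.0153
gripper_force: 41.9
```

servo_tool(
  rows=[
    [0,0.005,0,0,0,0],
    [0,0,0,0,0,0],
  ],
)

```text
time_s: 5.05
eef_pos: [0.555, 0.0912, 0.0657]
eef_rot: [0.336, 3.123, -0.006]
contact_force: [-0.2, -3.2, 8.1]
finger_gap: 0.0154
gripper_force: 42.2
```

Run:
```python
from h import *
s=manip.observe(); p=s["eef_pos"]; D=np.array([.6504,.0164]); yaw=-.2095
x=np.array([np.cos(yaw),np.sin(yaw)]); y=np.array([-np.sin(yaw),np.cos(yaw)])
print(p,"tool f",R(s).T@s["contact_force"],"rail",(p[:2]-D)@x,(p[:2]-D)@y)
c=cam("top"); d=cam("scene")
f=lambda c,x0,y0:cv2.resize(c["img"][y0:y0+90,x0:x0+120],(400,300),interpolation=cv2.INTER_CUBIC)
cv2.imwrite("pics/c2.png",np.hstack([f(c,230,150),f(d,230,180)]))
```

```text
[0.55497288 0.0911713  0.06567142] tool f [-0.51597656 -3.18950449 -8.06236099] rail -0.10889085507833543 0.05329036599156387
```

View pics/c2.png

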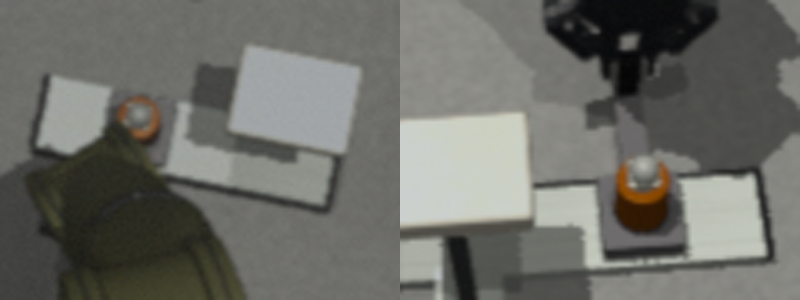

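servo_tool(
  rows=[
    [0,0.004,0,0,0,0],
    [0,0,0,0,0,0],
  ],
)

```text
time_s: 5.35
eef_pos: [0.5551, 0.0916, 0.0657]
eef_rot: [-0.34, -3.122, 0.013]
contact_force: [-1.4, -9.4, 10.3]
finger_gap: 0.0151
gripper_force: 42.7
```

servo_tool(
  rows=[
    [0,0.003,0,0,0,0],
    [0,0,0,0,0,0],
  ],
)

```text
time_s: 5.55
eef_pos: [0.5551, 0.0919, 0.0657]
eef_rot: [-0.343, -3.12, 0.019]
contact_force: [-3.1, -14.7, 12.1]
finger_gap: 0.0156
gripper_force: 43.5
```

servo_tool(
  rows=[
    [0,0.002,0,0,0,0],
    [0,0,0,0,0,0],
  ],
)

```text
time_s: 5.75
eef_pos: [0.5551, 0.0921, 0.0656]
eef_rot: [-0.345, -3.119, 0.023]
contact_force: [-3.3, -16.9, 14.0]
finger_gap: 0.0151
gripper_force: 45.0
```

Run:
```python
from h import *
c=cam("wrist"); d=cam("scene"); s=manip.observe()
print(s["joints"].round(3),s["contact_force"],s["moment"],proj(d,[.5551,.0921,.078]))
f=cv2.resize(d["img"][140:260,230:350],(420,420),interpolation=cv2.INTER_CUBIC)
w=cv2.resize(c["img"],(380,285)); o=np.zeros((420,800,3),np.uint8); o[:285,:380]=w; o[:,380:]=f
o=cv2.convertScaleAbs(o,alpha=1.8,beta=20)
cv2.imwrite("pics/c3.png",o)
```

```text
[-0.175  0.896 -0.134  1.876  0.303  0.399  0.811] [ -3.15187698 -16.34691668  12.83910461] [-2.31564963  0.32703553  0.06784698] [298.57049738 195.88679342]
```

View pics/c3.png

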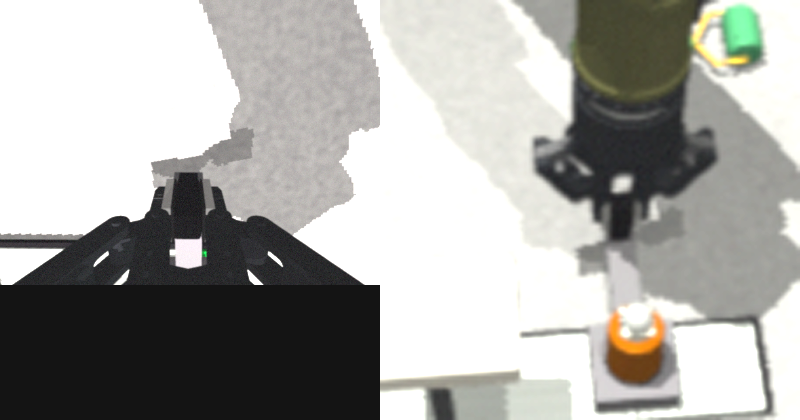

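servo_tool(
  rows=[
    [0,-0.008,0,0,0,0],
    [0,0,0,0,0,0],
  ],
)

```text
time_s: 6.05
eef_pos: [0.555, 0.0911, 0.0657]
eef_rot: [0.338, 3.123, -0.006]
contact_force: [0.2, -6.0, 8.2]
finger_gap: 0.0155
gripper_force: 42.1
```

servo_tool(
  rows=[
    [0,0,0,0,0,0],
    [0,0,0,0,0,0],
    [0,0,0,0,0,0],
    [0,0,0,0,0,0],
  ],
  hand=0.4,
)

```text
time_s: 6.45
eef_pos: [0.5547, 0.0955, 0.0649]
eef_rot: [-0.331, -3.123, 0.0]
contact_force: [-0.2, 0.3, -0.1]
finger_gap: 0.0256
gripper_force: 0.2
```

servo_tool(
  rows=[
    [0,0.004,0,0,0,0],
    [0,0.004,0,0,0,0],
    [0,0,0,0,0,0],
  ],
)

```text
time_s: 6.75
eef_pos: [0.555, 0.0969, 0.0648]
eef_rot: [-0.338, -3.119, 0.016]
contact_force: [-1.9, -11.4, 2.7]
finger_gap: 0.0261
gripper_force: 5.6
```

servo_tool(
  rows=[
    [0,0.003,0,0,0,0],
    [0,0.003,0,0,0,0],
    [0,0,0,0,0,0],
  ],
)

```text
time_s: 7.05
eef_pos: [0.5578, 0.109, 0.0651]
eef_rot: [-0.332, -3.124, 0.001]
contact_force: [-0.6, -4.7, -1.6]
finger_gap: 0.0254
gripper_force: 2.4
```

servo_tool(
  rows=[
    [0,-0.004,0,0,0,0],
    [0,0,0,0,0,0],
    [0,0,0,0,0,0],
  ],
)

```text
time_s: 7.35
eef_pos: [0.5574, 0.1059, 0.0654]
eef_rot: [0.331, 3.124, 0.002]
contact_force: [0.3, -0.0, 0.4]
finger_gap: 0.0256
gripper_force: 0.0
```

Run:
```python
from h import *
s=manip.observe(); p=s["eef_pos"]; D=np.array([.6504,.0164]); yaw=-.2095
x=np.array([np.cos(yaw),np.sin(yaw)]); y=np.array([-np.sin(yaw),np.cos(yaw)])
print(p,"tool f",R(s).T@s["contact_force"],"rail",(p[:2]-D)@x,(p[:2]-D)@y)
c=cam("wrist"); d=cam("scene")
f=cv2.resize(d["img"][140:260,230:350],(420,420),interpolation=cv2.INTER_CUBIC)
w=cv2.resize(c["img"][250:420,200:360],(380,404),interpolation=cv2.INTER_CUBIC); o=np.zeros((420,800,3),np.uint8); o[:404,:380]=w; o[:,380:]=f
cv2.imwrite("pics/c4.png",cv2.convertScaleAbs(o,alpha=1.2,beta=20))
```

```text
[0.55740695 0.10585564 0.0653654 ] tool f [-0.29349079  0.0401183  -0.39582747] rail -0.10956392850729921 0.06815984705859617
```

View pics/c4.png

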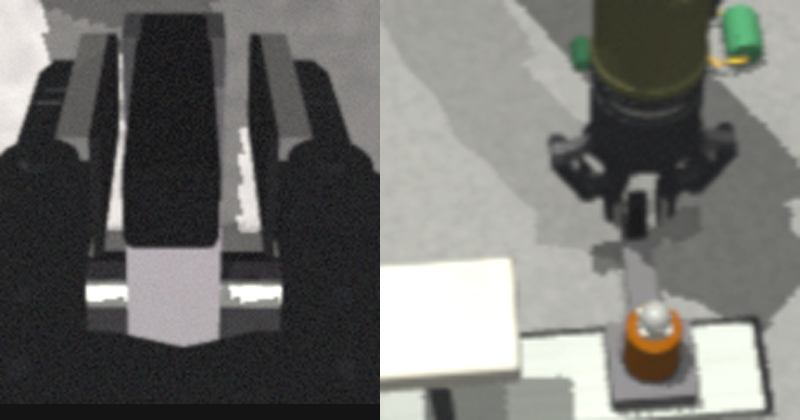

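```bash
cat >> h.py <<'E'
def knob():
    c=cam("wrist"); s=manip.observe(); r=c["img"][372:380].astype(int).mean(0); g=r.mean(1)
    i=np.where((g[225:325]>110)&(abs(r[225:325,0]-r[225:325,1])>4)&(r[225:325,1]<200))[0]+225
    D=np.array([.6504,.0164]); y=np.array([.208,.978]); ty=(s["eef_pos"][:2]-D)@y
    u=np.median(i); print("arm u",i.min(),i.max(),u,"tcp rail y",round(ty,4),"knob rail y~",round(ty+(u-277)*16/(i.max()-i.min()+1)/1000,4), g[240:310:5].round())
E
python3 -c "
from h import *
knob()"
```

```text
arm u 237 317 299.0 tcp rail y 0.068 knob rail y~ 0.0723 [159. 147. 135. 130. 131. 131. 131. 132. 130. 131. 131.  96. 138. 162.]
```

servo_tool(
  rows=[
    [0,0.003,0,0,0,0],
    [0,0.002,0,0,0,0],
    [0,0,0,0,0,0],
  ],
)

```text
time_s: 7.8
eef_pos: [0.5581, 0.1089, 0.0652]
eef_rot: [-0.333, -3.123, 0.003]
contact_force: [-0.4, -2.7, 2.2]
finger_gap: 0.0257
gripper_force: 1.9
```

```bash
python3 -c "
from h import *
knob()"
```

```text
arm u 237 317 298.0 tcp rail y 0.0712 knob rail y~ 0.0754 [150. 148. 131. 130. 130. 130. 130. 131. 130. 131.  99. 153. 164. 163.]
```

servo_tool(
  rows=[
    [0,-0.003,0,0,0,0],
    [0,-0.003,0,0,0,0],
    [0,0,0,0,0,0],
  ],
)

```text
time_s: 8.15
eef_pos: [0.5571, 0.1044, 0.0653]
eef_rot: [0.332, 3.124, 0.001]
contact_force: [-0.9, -0.1, 0.1]
finger_gap: 0.0253
gripper_force: 0.0
```

```bash
python3 -c "
from h import *
knob()"
```

```text
arm u 237 317 277.0 tcp rail y 0.0669 knob rail y~ 0.0669 [167. 162. 148. 162. 130. 131. 130. 131. 131. 131. 130. 111. 141. 175.]
```

servo_tool(
  rows=[
    [0,0,-0.02,0,0,0],
    [0,0,-0.03,0,0,0],
    [0,0,-0.03,0,0,0],
    [0,0,-0.03,0,0,0],
    [0,0,-0.03,0,0,0],
    [0,0,0,0,0,0],
  ],
)

```text
time_s: 8.8
eef_pos: [0.5596, 0.1055, 0.2093]
eef_rot: [0.331, 3.116, 0.006]
contact_force: [1.0, 0.1, -1.0]
finger_gap: 0.0258
gripper_force: 0.0
```

```bash
python3 -c "
from h import *
print(manip.observe()['eef_pos'],manip.observe()['contact_force']); print(delta([.466,-.342,.17],-.2095))"
```

```text
[0.5595535  0.10553362 0.20926356] [ 0.95975495  0.0699029  -1.00430523]
[array([-0.0022, -0.4574,  0.0371]), -0.002]
```

servo_tool(
  rows=[
    [0,-0.045,0,0,0,0],
    [0,-0.045,0,0,0,0],
    [0,-0.045,0,0,0,0],
    [0,-0.045,0,0,0,0],
    [0,-0.045,0,0,0,0],
    [0,-0.045,0,0,0,0],
    [0,-0.045,0,0,0,0],
    [0,-0.045,0.01,0,0,0],
  ],
  hand=-0.4,
)

```text
time_s: 9.6
eef_pos: [0.4815, -0.2493, 0.1955]
eef_rot: [0.331, 3.122, 0.0]
contact_force: [0.9, 0.3, -0.7]
finger_gap: 0.0598
gripper_force: 0.0
```

servo_tool(
  rows=[
    [0,-0.045,0.01,0,0,0],
    [0,-0.045,0.01,0,0,0],
    [0,0,0.01,0,0,0],
    [0,0,0,0,0,0],
  ],
)

```text
time_s: 10.0
eef_pos: [0.4607, -0.3362, 0.1632]
eef_rot: [-0.336, -3.12, -0.003]
contact_force: [0.5, 1.0, 0.2]
finger_gap: 0.0597
gripper_force: 0.0
```

Run:
```python
from h import *
c=cam("wrist"); s=manip.observe(); print(s["eef_pos"],s["eef_rot"],s["finger_gap"])
cv2.imwrite("pics/w5.png",c["img"])
def caps(c,z):
    hsv=cv2.cvtColor(c["img"],cv2.COLOR_BGR2HSV); m=cv2.inRange(hsv,(3,150,90),(18,255,255))
    for k in cv2.findContours(m,0,2)[0]:
        if cv2.contourArea(k)>200:
            (u,v),r=cv2.minEnclosingCircle(k); print("wrist",cv2.boundingRect(k),cv2.contourArea(k),onplane(c,u,v,z).round(4))
caps(c,.02); print("pred",proj(c,[.466,-.342,.033]))
# bright top face
t=cam("top"); hsv=cv2.cvtColor(t["img"],cv2.COLOR_BGR2HSV)
o=np.hstack([cv2.resize(c["img"],(400,300)),cv2.resize(t["img"][145:235,225:345],(400,300),interpolation=cv2.INTER_CUBIC)])
cv2.imwrite("pics/c5.png",o)
```

```text
[ 0.46205614 -0.33465973  0.16416372] [-0.33155134 -3.12244177 -0.00346317] 0.059603645320454736
wrist (233, 276, 54, 68) 2196.5 [ 0.5527 -0.3739  0.02  ]
wrist (252, 196, 43, 49) 1367.5 [ 0.4719 -0.3427  0.02  ]
pred [271.15398398 217.79658409]
```

View pics/c5.png

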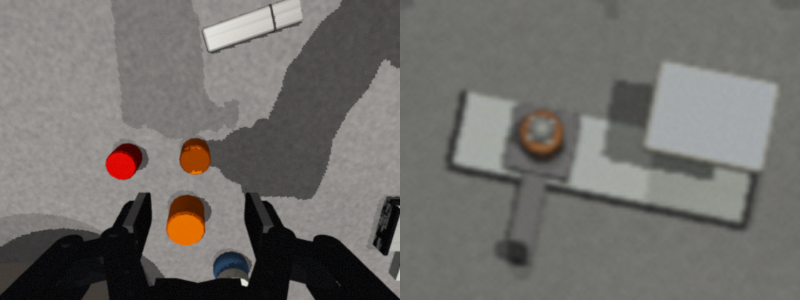

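Run:
```python
from h import *
c=cam("wrist"); t=cam("top"); x=np.array([.978,-.208,0]);y=np.array([.208,.978,0]);D=np.array([.6504,.0164,0])
p=onplane(c,273,228,.033); print("cap",p.round(4),delta([p[0],p[1],.025]),delta([p[0],p[1],.1],-.2095))
# cap silhouette midpoint
print("cap sil",onplane(c,273.5,220,.0165).round(4))
b=onplane(t,267.9,184,.111); g=onplane(t,268,188.4,.014); gm=onplane(t,265.8,197.7,.014); k=onplane(t,225+115/3.333,145+252/3.333,.078)
for n,q in(("ball",b),("bumps",g),("green",gm),("knob",k)): print(n,q.round(4),((q-D)@x).round(4),((q-D)@y).round(4))
```

```text
cap [ 0.4778 -0.3403  0.033 ] [array([-0.0152, -0.0035,  0.1406])] [array([-0.0152, -0.0034,  0.0656]), 0.001]
cap sil [ 0.4772 -0.3399  0.0165]
ball [0.6624 0.074  0.111 ] -0.0002 0.0588
bumps [0.6654 0.075  0.014 ] 0.0025 0.0604
green [0.6357 0.0822 0.014 ] -0.0281 0.0613
knob [0.5562 0.1009 0.078 ] -0.1097 0.0631
```

servo_tool(
  rows=[
    [-0.005,-0.003,0.02,0,0,0],
    [-0.006,-0.001,0.03,0,0,0],
    [0,0,0.03,0,0,0],
    [0,0,0,0,0,0],
    [0,0,0,0,0,0],
  ],
)

```text
time_s: 10.7
eef_pos: [0.4729, -0.3409, 0.0858]
eef_rot: [-0.329, -3.124, -0.001]
contact_force: [-0.4, -0.2, 0.1]
finger_gap: 0.0599
gripper_force: 0.0
```

Run:
```python
from h import *
c=cam("wrist"); s=manip.observe(); print(s["eef_pos"],s["eef_rot"],s["finger_gap"])
hsv=cv2.cvtColor(c["img"],cv2.COLOR_BGR2HSV); m=cv2.inRange(hsv,(3,150,60),(18,255,255))
for k in cv2.findContours(m,0,2)[0]:
    if cv2.contourArea(k)>200:
        b=cv2.boundingRect(k); print(b, c["img"][b[1]+4:b[1]+b[3]:6,b[0]+b[2]//2,2])
        if b[1]+b[3]<330:
            u=b[0]+b[2]/2-.5; 
            # top face: bottom edge of silhouette is far edge of top (z=.033); top edge is near edge of rim (z=0)
            f=onplane(c,u,b[1]+b[3]-1,.033); n=onplane(c,u,b[1],0); print("far",f.round(4),"near",n.round(4),"ctr",((f+n)/2).round(4), "diam",np.linalg.norm((f-n)[:2]))
            q=(f+n)/2; print(delta([q[0],q[1],.0285]))
```

```text
[ 0.47343137 -0.34156246  0.08663178] [ 3.29957209e-01  3.12245613e+00 -5.64586727e-04] 0.060089121598982206
(219, 309, 75, 88) [ 88  86  90  90  86  81 153 223 236 235 236 235 235 148]
(245, 206, 61, 72) [ 92  88 145 232 232 120 114 116 115 118 131 162]
far [ 0.4874 -0.3454  0.033 ] near [ 0.4561 -0.3388  0.    ] ctr [ 0.4717 -0.3421  0.0165] diam 0.03198387833844041
[array([ 0.0016, -0.0009,  0.0581])]
```

servo_tool(
  rows=[
    [0.0015,0,0.02,0,0,0],
    [0,0,0.02,0,0,0],
    [0,0,0.0135,0,0,0],
    [0,0,0,0,0,0],
  ],
)

```text
time_s: 11.15
eef_pos: [0.4707, -0.3413, 0.0315]
eef_rot: [-0.331, -3.123, -0.001]
contact_force: [-0.4, -0.1, 0.2]
finger_gap: 0.0601
gripper_force: 0.0
```

servo_tool(
  rows=[
    [0,0,0,0,0,0],
    [0,0,0,0,0,0],
    [0,0,0,0,0,0],
    [0,0,0,0,0,0],
    [0,0,0,0,0,0],
  ],
  hand=1,
  force=80,
)

```text
time_s: 11.65
eef_pos: [0.4718, -0.3421, 0.0334]
eef_rot: [0.332, 3.122, -0.001]
contact_force: [-1.5, 0.4, 6.0]
finger_gap: 0.0326
gripper_force: 79.2
```

servo_tool(
  rows=[
    [0,0,-0.02,0,0,0],
    [0,0,-0.04,0,0,0],
    [0,0,-0.045,0,0,0],
    [0,0,-0.045,0,0,0],
    [0,0.03,-0.04,0,0,0],
    [0,0.045,0,0,0,0],
    [0,0.045,0,0,0,0],
    [0,0.045,0,0,0,0],
  ],
)

```text
time_s: 12.45
eef_pos: [0.5059, -0.179, 0.2232]
eef_rot: [0.333, 3.122, -0.001]
contact_force: [1.4, -0.0, 0.0]
finger_gap: 0.0325
gripper_force: 79.5
```

servo_tool(
  rows=[
    [0,0.045,0,0,0,0],
    [0,0.045,0,0,0,0],
    [0,0.045,0,0,0,0],
    [0,0.045,0,0,0,0],
    [0,0.045,0,0,0,0],
    [0,0.045,0,0,0,0],
    [0,0,0,0,0,0],
    [0,0,0,0,0,0],
  ],
)

```text
time_s: 13.25
eef_pos: [0.5622, 0.0852, 0.2224]
eef_rot: [0.327, 3.124, 0.001]
contact_force: [-0.9, -1.4, -0.7]
finger_gap: 0.0325
gripper_force: 79.6
```

Run:
```python
from h import *
c=cam("wrist"); s=manip.observe(); print(s["eef_pos"],s["eef_rot"],s["finger_gap"],s["gripper_force"])
cv2.imwrite("pics/w6.png",c["img"])
for n,p in(("knob",[.557,.1044,.078]),("ball",[.6637,.0795,.113]),("sh",[.6637,.0795,.088])): print(n,proj(c,p))
t=cam("top"); print("top ball pred",proj(t,[.6637,.0795,.113]))
```

```text
[0.56212226 0.08311748 0.22218228] [ 3.31633173e-01  3.12376174e+00 -1.26575240e-03] 0.032381300041251435 79.55994660733268
knob [299.11915041 193.00064801]
ball [296.40182856 335.6707189 ]
sh [294.83202331 316.76215008]
top ball pred [266.03823458 183.48405086]
```

View pics/w6.png

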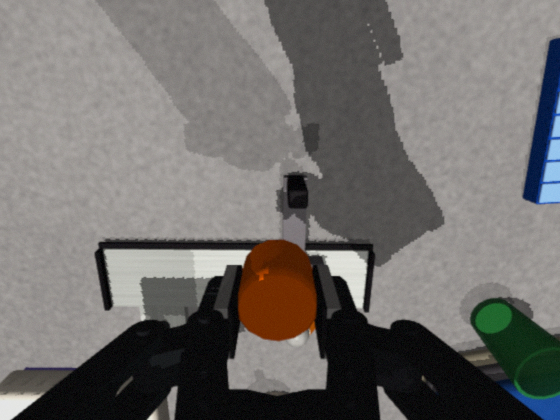

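Run:
```python
from h import *
print(delta([.6637,.0795,.17],-.2095))
```

```text
[array([-0.0998,  0.0191,  0.052 ]), -0.004]
```

servo_tool(
  rows=[
    [-0.02,0.004,0,0,0,-0.004],
    [-0.02,0.004,0,0,0,0],
    [-0.02,0.004,0,0,0,0],
    [-0.02,0.004,0.015,0,0,0],
    [-0.02,0.003,0.02,0,0,0],
    [0,0,0.017,0,0,0],
    [0,0,0,0,0,0],
    [0,0,0,0,0,0],
  ],
)

```text
time_s: 14.15
eef_pos: [0.6637, 0.0799, 0.1699]
eef_rot: [-0.329, -3.123, 0.001]
contact_force: [0.1, 0.1, 0.7]
finger_gap: 0.0322
gripper_force: 79.6
```

Run:
```python
from h import *
s=manip.observe(); p=s["eef_pos"]; print(p,s["contact_force"]); print(delta([.6637,.0795,.17],-.2095))
c=cam("scene"); hsv=cv2.cvtColor(c["img"],cv2.COLOR_BGR2HSV)
m=cv2.inRange(hsv,(3,140,50),(20,255,255)); m[:,:230]=0; m[:,360:]=0
for k in cv2.findContours(m,0,2)[0]:
    if cv2.contourArea(k)>15: print(cv2.boundingRect(k),cv2.contourArea(k))
u,v=proj(c,[p[0],p[1],p[2]-.0334]).round().astype(int); print("pred rim ctr",u,v,"pred cap top",proj(c,[p[0],p[1],p[2]]),"ball",proj(c,[.6637,.0795,.113]),"shoulder",proj(c,[.6637,.0795,.088]))
for r in range(v-22,v+34,3): print(r,' '.join('%3d/%3d/%3d'%tuple(q) for q in c["img"][r,u-18:u+20:4]))
```

```text
[0.66367612 0.079922   0.16994749] [0.11010188 0.11957954 0.69012223]
[array([-0.0001, -0.0004, -0.0001]), -0.0]
(300, 229, 17, 18) 114.0
(302, 208, 15, 20) 211.0
pred rim ctr 309 222 pred cap top [309.2828273  214.69390684] ball [307.94353548 226.66483293] shoulder [307.46830967 231.52992677]
200  96/ 99/ 99  28/ 27/ 27  14/ 13/ 12  14/ 13/ 12  15/ 14/ 13  16/ 15/ 15  13/ 12/ 12  15/ 14/ 12  14/ 13/ 12  14/ 14/ 13
203  27/ 26/ 26 127/132/132  13/ 13/ 12  14/ 13/ 12  13/ 11/  9  12/ 10/ 11  13/ 12/ 12  13/ 11/ 10  29/ 29/ 29  18/ 15/ 15
206  19/ 16/ 16  36/ 34/ 33  15/ 15/ 13  13/ 10/ 10  34/ 35/ 35  58/ 60/ 60  52/ 53/ 52  15/ 13/ 13  15/ 15/ 12  23/ 20/ 20
209  16/ 15/ 14  17/ 15/ 14  15/ 14/ 13  14/ 13/ 13   7/ 49/103  13/ 51/104  63/ 66/ 68  14/ 12/ 13  16/ 14/ 14  15/ 14/ 12
212  15/ 14/ 13  22/ 22/ 22  15/ 14/ 13   5/ 35/ 75   0/ 48/106   0/ 47/106   0/ 43/ 95  21/ 20/ 20  26/ 25/ 25  73/ 76/ 76
215  95/ 98/ 99  95/ 98/ 98  19/ 19/ 18   4/ 40/ 83   0/ 47/106   0/ 47/105   0/ 47/104  52/ 53/ 54  58/ 60/ 59  77/ 81/ 80
218 116/120/121 106/110/111  32/ 33/ 33   4/ 36/ 76   0/ 47/1
[... 850 characters left out ...]
/ 45/ 83   1/ 76/139   0/ 68/128  33/ 41/ 55  90/ 94/ 92 109/116/113 111/117/114
242 166/175/171  95/ 97/ 97  36/ 42/ 51   3/ 25/ 52   3/ 25/ 49   0/ 23/ 48  30/ 35/ 46  75/ 77/ 77 108/114/112 108/115/111
245 189/202/196 100/101/102  86/ 87/ 88   2/ 24/ 51   2/ 26/ 48   3/ 26/ 49  48/ 48/ 50  73/ 74/ 74 108/115/113 110/117/114
248 193/203/198 112/115/115  94/ 93/ 95  30/ 34/ 39  12/ 28/ 46  28/ 33/ 40  64/ 63/ 64  66/ 67/ 68 110/116/114 111/117/114
251 189/199/194 135/141/140 110/110/112 108/107/109 110/110/112 109/108/111 106/105/107  64/ 64/ 65 111/118/115 111/118/115
254 192/203/198 147/155/151  68/ 67/ 68  50/ 51/ 52  47/ 46/ 47  44/ 44/ 45  40/ 40/ 41  44/ 45/ 45 111/117/114 111/118/114
```

Run:
```python
from h import *
c=cam("scene"); s=manip.observe(); p=s["eef_pos"]; im=c["img"].astype(float)
f=im[:,:,2]-im[:,:,0]
def mid(r0,r1,a=290,b=330):
    g=f[r0:r1,a:b].mean(0); h=g.max()*.5; i=np.where(g>h)[0]; l,r=i[0],i[-1]
    L=l-(g[l]-h)/(g[l]-g[l-1]); Rr=r+(g[r]-h)/(g[r]-g[r+1]); return round(a+L,2),round(a+Rr,2),round(a+(L+Rr)/2,2)
for r in((211,215),(215,219),(219,222),(233,236),(236,240),(240,244),(243,246)): print(r,mid(*r))
for z in(.17,.155,.14): print("cap",z,proj(c,[p[0],p[1],z]))
for z in(.088,.07,.05,.03): print("bottle",z,proj(c,[.6637+.02*.9,.0795,z]))
```

```text
(211, 215) (np.float64(303.03), np.float64(316.45), np.float64(309.74))
(215, 219) (np.float64(302.84), np.float64(316.81), np.float64(309.82))
(219, 222) (np.float64(302.97), np.float64(316.18), np.float64(309.57))
(233, 236) (np.float64(300.07), np.float64(315.69), np.float64(307.88))
(236, 240) (np.float64(300.47), np.float64(314.88), np.float64(307.68))
(240, 244) (np.float64(299.79), np.float64(314.29), np.float64(307.04))
(243, 246) (np.float64(300.1), np.float64(314.13), np.float64(307.11))
cap 0.17 [309.80058329 214.85101839]
cap 0.155 [309.47293318 218.10768543]
cap 0.14 [309.15405278 221.27718635]
bottle 0.088 [309.85123932 237.96341412]
bottle 0.07 [309.48219455 241.27147518]
bottle 0.05 [309.08512279 244.830766  ]
bottle 0.03 [308.70106294 248.27342005]
```

servo_tool(
  rows=[
    [-0.0005,0.001,0.008,0,0,0],
    [0,0,0.008,0,0,0],
    [0,0,0.006,0,0,0],
    [0,0,0.004,0,0,0],
    [0,0,0,0,0,0],
  ],
)

```text
time_s: 14.75
eef_pos: [0.6646, 0.0823, 0.1431]
eef_rot: [-0.326, -3.124, 0.001]
contact_force: [-0.1, 0.4, -0.7]
finger_gap: 0.0324
gripper_force: 79.6
```

servo_tool(
  rows=[
    [0,0,0.004,0,0,0],
    [0,0,0.003,0,0,0],
    [0,0,0,0,0,0],
  ],
)

```text
time_s: 15.05
eef_pos: [0.6664, 0.0815, 0.1373]
eef_rot: [0.327, 3.121, -0.0]
contact_force: [3.7, -1.4, 3.3]
finger_gap: 0.0323
gripper_force: 79.9
```

servo_tool(
  rows=[
    [-0.0025,-0.0003,0,0,0,0],
    [0,0,0.001,0,0,0],
    [0,0,0,0,0,0],
  ],
)

```text
time_s: 15.35
eef_pos: [0.6673, 0.0812, 0.1356]
eef_rot: [0.326, 3.125, -0.001]
contact_force: [2.3, -1.9, 1.6]
finger_gap: 0.0323
gripper_force: 79.7
```

servo_tool(
  rows=[
    [0,0,0.002,0,0,0],
    [0,0,0,0,0,0],
  ],
)

```text
time_s: 15.55
eef_pos: [0.6674, 0.0812, 0.1338]
eef_rot: [0.326, 3.124, -0.001]
contact_force: [1.6, -2.5, 4.4]
finger_gap: 0.0323
gripper_force: 80.0
```

servo_tool(
  rows=[
    [-0.0008,-0.001,0.001,0,0,0],
    [0,0,0.002,0,0,0],
    [0,0,0,0,0,0],
  ],
)

```text
time_s: 15.85
eef_pos: [0.6679, 0.0806, 0.1308]
eef_rot: [0.326, 3.124, 0.001]
contact_force: [0.7, -2.7, 4.9]
finger_gap: 0.0323
gripper_force: 80.1
```

servo_tool(
  rows=[
    [0,0,0.002,0,0,0],
    [0,0,0.001,0,0,0],
    [0,0,0,0,0,0],
  ],
)

```text
time_s: 16.15
eef_pos: [0.668, 0.0805, 0.1285]
eef_rot: [0.326, 3.124, 0.0]
contact_force: [-0.8, -2.3, 7.9]
finger_gap: 0.0325
gripper_force: 80.5
```

servo_tool(
  rows=[
    [0,0,0.002,0,0,0],
    [0,0,0.001,0,0,0],
    [0,0,0,0,0,0],
  ],
)

```text
time_s: 16.45
eef_pos: [0.6681, 0.0802, 0.1246]
eef_rot: [0.326, 3.124, -0.0]
contact_force: [3.9, -1.8, -5.8]
finger_gap: 0.0322
gripper_force: 79.7
```

servo_tool(
  rows=[
    [0,0,0.002,0,0,0],
    [0,0,0.001,0,0,0],
    [0,0,0,0,0,0],
  ],
)

```text
time_s: 16.75
eef_pos: [0.6676, 0.0802, 0.1214]
eef_rot: [-0.326, -3.124, 0.001]
contact_force: [2.5, -2.3, 0.3]
finger_gap: 0.0323
gripper_force: 80.5
```

servo_tool(
  rows=[
    [0,0,0.002,0,0,0],
    [0,0,0.002,0,0,0],
    [0,0,0,0,0,0],
  ],
)

```text
time_s: 17.05
eef_pos: [0.6677, 0.0803, 0.1183]
eef_rot: [-0.326, -3.125, 0.0]
contact_force: [0.3, -2.7, 7.2]
finger_gap: 0.0325
gripper_force: 81.1
```

servo_tool(
  rows=[
    [0,0,0.002,0,0,0],
    [0,0,0.002,0,0,0],
    [0,0,0,0,0,0],
  ],
)

```text
time_s: 17.35
eef_pos: [0.6677, 0.0804, 0.1153]
eef_rot: [0.326, 3.124, -0.0]
contact_force: [-1.5, -3.2, 13.6]
finger_gap: 0.0324
gripper_force: 81.7
```

servo_tool(
  rows=[
    [0,-0.0015,0,0,0,0],
    [0,-0.001,0,0,0,0],
    [0,0,0,0,0,0],
  ],
)

```text
time_s: 17.65
eef_pos: [0.6676, 0.08, 0.1158]
eef_rot: [0.324, 3.123, 0.005]
contact_force: [-1.4, -0.6, 12.3]
finger_gap: 0.0325
gripper_force: 81.7
```

servo_tool(
  rows=[
    [0,0,0.002,0,0,0],
    [0,0,0.002,0,0,0],
    [0,0,0,0,0,0],
    [0,0,0,0,0,0],
  ],
)

```text
time_s: 18.05
eef_pos: [0.6678, 0.0802, 0.1141]
eef_rot: [0.325, 3.122, 0.004]
contact_force: [-5.0, -1.1, 25.4]
finger_gap: 0.0324
gripper_force: 83.2
```

servo_tool(
  rows=[
    [0,0,0,0,0,0],
    [0,0,0,0,0,0],
    [0,0,0,0,0,0],
    [0,0,0,0,0,0],
  ],
)

```text
time_s: 18.45
eef_pos: [0.6678, 0.0802, 0.1141]
eef_rot: [0.325, 3.122, 0.004]
contact_force: [-5.8, -0.6, 26.3]
finger_gap: 0.0322
gripper_force: 83.2
```

```bash
python3 -c "
from h import *
s=manip.observe(); print(s['contact_force'],s['eef_pos'],s['time_s']); print(manip.finish_job())"
```

```text
[-5.75706372 -0.60809205 26.31757562] [0.66780762 0.08018188 0.11413967] 18.45
the job is handed in; nothing more can be done
None
```

I handed the job in at 18.5 s: the carrier is in the capping station, and the smaller orange cap clicked past the beads onto the shoulder. The fingers are still pressing it down at about 26 N. I judged the click and the full seating from the force readings, not from a final picture, and `finish_job` gave no verdict.

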